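# Set out the hand-staining line

## Robot

A 6-joint arm with a two-finger parallel gripper is mounted at the origin on the work surface. World frame = base frame: x ahead of the robot, y to its left, z up, the work surface at z = 0. Lengths are in m, angles in rad, forces in N, time in s.
With the tool pointing down it reaches from about 0.4 to 0.825 m from the base axis. Payload 7 kg.
Tool frame: the origin (TCP) lies between the finger pads; the fingertips stand 11 mm ahead of it and the grasp point (between the pads) lies 8 mm behind it (robot.tip_reach is the distance from the TCP to the fingertips, in m); y points along the fingers, x is the direction in which the jaws open and shut, and the axes are right-handed (so a half turn about y gives the same grasp; the last joint's range is limited). The gripper opens to 88 mm and grips with 3 to 60 N. Pads are 19 mm wide; open, the fingers measure 130 mm over their backs; the gripper's body (78 mm by 193 mm) begins 47 mm behind the grasp point.
Start: joints at [1.63, 0.359, 0.012, 0, -1.224, -0.288], TCP at [0.153, 0.657, 0.238] pointing down, gripper open.
Joint ranges: [-3.07, 3.07], [-1.43, 2.12], [-1.02, 1.25], [-3.03, 1.67], [-3.05, -0], [-3.03, 3.03]. Speed limits (rad/s): [2.39, 2.39, 3.01, 3.14, 3.14, 3.14].

## Interface

Orientations are given as a rotation vector (axis times angle).
In Python, from plant import state, grab_frame, calibration, order, robot gives the robot as it stands. The module is installed in compiled form; this text tells all that it offers.
- The arm moves only by the tool jog_arm, never from a script. Its argument "increments" is a list of rows, each an object with "slide": the shift along the tool's x, y, z in m, a list of three; "twist": the turn, a rotation vector about the tool's x, y, z in degrees, a list of three; "fingers": the opening, from -1 (shut) to 1 (fully open), so that 0 is half open. In form: [{"slide": [tx, ty, tz], "twist": [wx, wy, wz], "fingers": fingers}, ...]. A call has 1 to 8 rows; each row is the pose to reach, as a shift and turn from the pose commanded when the call began, along the tool's axes at that moment; what a row does not reach only later rows make up. A row lasts 1/10 s, in which the tool goes at most 50 mm and 8.59 degrees, less where a joint would pass 70% of its speed; a pose out of reach is approached as far as the arm can. A call with a gripper value outside its range is refused whole. The fingers move at their own pace and stop on an object; the grip force is fixed at half the most. Time passes only in rows, so rows that repeat a pose let the fingers close. It gives the time, the measured TCP pose, the force and the opening at its end, in the units of the state.
- state(): the state, without advancing time (a new reading comes with each control period).
- grab_frame(name): name is "side" or "top"; returns the picture (480x640x3 uint8, red, green, blue); there is no depth.
- calibration(name): a dict with "fx", "fy", "cx", "cy" (pixels), "R" (3x3) and "t" (3): a world point X has camera coordinates R X + t. Camera axes: x right, y down, z forward; pixel columns grow to the right and rows downward; lengths in m; the calibration is good to about 2 mm. A picture is of the moment at which its call begins. calibration takes no time and is no camera call.
- order.finish_job(): hands the job in, once; it reports no verdict.
The state is a dict: "time": time; "joint_pos": joint angles; "joint_vel": joint speeds; "effort": joint torques, N m; "ee_pos": TCP position; "orientation": TCP orientation; "force": force on the tool from outside, world axes, zero at the start; "wrist_torque": the same for the moment, N m; "opening": finger opening in m.
Only numpy, scipy, OpenCV 4.12 (cv2) and the standard library are available. Lean on these libraries where they do the work, as an engineer would, in place of code of your own. Each camera call takes 0.05 s, during which the arm holds its last target. There are 200 camera calls.

## Task

Set out the slide-staining line in one straight row along the middle of the steel drip tray, in the order the slides will travel from the smear holder at one end to the drying rack at the other: the rectangular trough in the centre of the tray, lengthwise with it, the black-capped fixing jar on the trough's smear-holder side and the open rinse beaker on its drying-rack side, each with about 30 mm of clear space from the trough. The trough is to end up closed by its lid, lying square on top with the handle up. At the start the trough stands pushed up against the slide boxes with no room for a finger behind it; tip none of these pieces over, and leave the dropper bottle where it stands.

Things in the scene. Friction and masses are not known exactly. Their poses are not given: they have to be found in the camera images.
- drip_tray: Stainless steel drip tray, fixed, 324 x 154 mm outside, walls 4 mm thick and 16 mm high with a rounded rim (19 mm to its top), flat floor 4 mm above the bench. Origin: centre of its underside, on the bench. x runs along its length (roughly across the robot's view, left-right), y across its width, z up.
- smear_holder: Flat aluminium slide holder, fixed, 86 x 108 x 11 mm, with three glass slides with pale smears lying flat on it. It stands at one end of the tray, its centre about 217 mm from the tray's centre along the tray's length; which end varies. Origin: centre of its underside.
- drying_rack: Dark grey plastic slide drying rack, fixed, base 86 x 108 mm with two upright toothed combs, 45 mm high over all, empty. It stands at the other end of the tray, about 217 mm from the tray's centre. Origin: centre of its underside.
- trough: White rectangular open staining trough, loose, 0.2-0.4 kg, outside 92 (its x) x 62 (its y) x 60 mm high, walls and floor 5 mm, inside 82 x 52 mm and 55 deep. At the start one long side stands 1-3 mm from the slide boxes' near end face, too tight for a finger; it slides easily when pulled from inside by the wall nearer the robot. Same end for end. Origin: centre of its underside, z up.
- trough_lid: White flat lid of the trough, loose, about 0.1 kg: plate 98 mm (its x) x 68 mm (its y) x 5 mm, no lip underneath, with a central upright handle bar 40 mm long (along x), 12 mm thick (along y), reaching from the plate to 28 mm above the underside. Lies flat on the bench, handle up. Origin: centre of the plate's underside, z up.
- fixing_jar: Round thick-walled glass jar with a black screw cap, loose, 0.17 to 0.32 kg, 108 mm high; foot 60 mm in diameter, body 53 mm from 12 to 82 mm, cap 58 mm in diameter from 82 to 108 mm. Stands upright. Origin: centre of its underside, z up.
- rinse_beaker: Open glass beaker with a small pouring lip (seen only) and white graduations, loose, about 0.12 kg, 60 mm in outer diameter, 62 mm at the rim, 82 mm high, wall 2.5 mm. Stands upright. Origin: centre of its underside, z up.
- dropper_bottle: Small amber glass dropper bottle with a paper label, black collar and rubber bulb, loose, 38 mm in diameter, 99 mm high. Not part of the job: it stands among the other things and must be left there. Origin: centre of its underside.
- slide_boxes: Two flat slide boxes stacked, green below and blue above, fixed, together 210 mm long (x, away from the robot) x 95 mm wide (y) x 70 mm high. The end face towards the robot, at x = -105 mm, is the one the trough stands against. Origin: centre of the underside, z up.
Things that resemble listed ones, but are neither listed nor needed, are in the scene too. What is shaped like the fixing_jar but yellow is not meant.

How it is judged:
By the outcome, as a careful person would: the job done as asked, in the order asked, and still so for the second after the job is handed in, with the robot touching nothing.
It also fails if it takes over 104 s, if anything falls off the work surface, if the arm or the gripper's body presses on something with over 40 N, if the wrist force passes 120 N, or if a joint passes its speed limit or range.

## Working session

There is one attempt and no reset: what is moved stays moved. The work goes in short steps, Python scripts to look and compute and a tool call to move; the robot and the scene stay as the last step left them, time stands still between calls to the robot, and variables do not carry over. Pictures are saved under pics/ and viewed, about 12 in all and at most 16, crops included, and the job is handed in when it is done.

Besides the shell and the picture viewer there is one more tool, called after "Call:" as name(argument=value, ...), one argument or row to a line, values as JSON. jog_arm: Moves the arm, as the interface text tells. Its arguments: {"type":"object","properties":{"increments":{"type":"array","items":{"type":"object","properties":{"slide":{"type":"array","items":{"type":"number"}},"twist":{"type":"array","items":{"type":"number"}},"fingers":{"type":"number"}}}}},"required":["increments"]}

```bash
mkdir -p pics
cat > h.py <<'E'
import numpy as np, cv2
from plant import state, grab_frame, calibration, order, robot
from scipy.spatial.transform import Rotation as Rn
def save(name,f): 
    im=grab_frame(name); cv2.imwrite('pics/'+f,im[:,:,::-1]); return im
def ray(name,u,v,z):
    c=calibration(name);R=np.array(c['R']);t=np.array(c['t'])
    o=-R.T@t; d=R.T@np.array([(u-c['cx'])/c['fx'],(v-c['cy'])/c['fy'],1])
    return o+d*(z-o[2])/d[2]
def proj(name,X):
    c=calibration(name);p=np.array(c['R'])@np.array(X)+np.array(c['t'])
    return np.array([c['fx']*p[0]/p[2]+c['cx'],c['fy']*p[1]/p[2]+c['cy']])
E
python3 - <<'E'
from h import *
a=save('top','t0.png');b=save('side','s0.png')
s=state();print({k:np.round(v,3) for k,v in s.items()})
print(Rn.from_rotvec(s['orientation']).as_matrix().round(3))
for n in('top','side'):
    c=calibration(n);print(n,-np.array(c['R']).T@np.array(c['t']),np.round(c['R'],2).tolist(),c['fx'])
E
```

```text
{'time': np.float64(0.1), 'joint_pos': array([ 1.63 ,  0.359,  0.011, -0.   , -1.224, -0.288]), 'joint_vel': array([ 0.001, -0.001,  0.001, -0.   , -0.001,  0.001]), 'effort': array([-1.0000e-03, -5.8416e+01,  2.9375e+01,  7.0160e+00,  1.0000e-02,
       -0.0000e+00]), 'ee_pos': array([0.153, 0.657, 0.237]), 'orientation': array([-1.093,  1.375, -1.377]), 'force': array([-0.043,  0.163,  0.736]), 'wrist_torque': array([-0.029, -0.014,  0.081]), 'opening': np.float64(0.088)}
[[-0.227 -0.     0.974]
 [-0.974 -0.002 -0.227]
 [ 0.002 -1.     0.   ]]
top [0.53910967 0.04910666 1.04006049] [[-0.01, -1.0, -0.01], [-1.0, 0.01, -0.07], [0.07, 0.01, -1.0]] 533.6478947745719
side [ 0.29500937 -0.69229093  0.63454531] [[0.93, -0.38, 0.01], [-0.21, -0.55, -0.81], [0.31, 0.75, -0.58]] 495.52448184854074
```

View pics/t0.png

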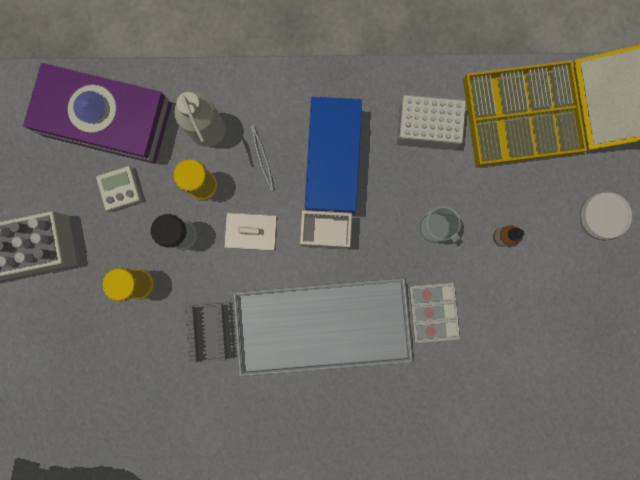

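View pics/s0.png

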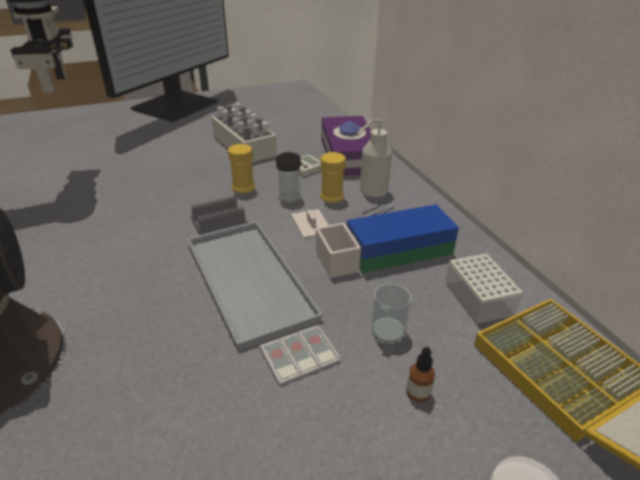

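The top view shows:
- **Tray:** its rim corners are near (236,293), (403,280), (411,360) and (241,374).
- **Drying rack:** at the left, (213,332).
- **Smear holder:** at the right, (435,312).
- **Trough:** (326,229), against the blue box.
- **Lid:** (250,231).
- **Beaker:** (440,226).
- **Dropper bottle:** (509,236).

What could be confused with what I want:
- **Jar:** black cap at (170,231), against the yellow jars at (190,175) and (120,284). I choose the black one.
- **Beaker:** (440,226), against the white bottle at (196,112) and the white disc at (607,216). I choose the clear one.
- **Trough:** (326,229), against the white rack at (433,120). I choose the one beside the boxes.

Next is a close crop to check.

Run:
```python
from h import *
im=cv2.imread('pics/t0.png')
c=im[190:390,140:480]; c=cv2.resize(c,None,fx=2.35,fy=2.35,interpolation=cv2.INTER_CUBIC); cv2.imwrite('pics/c0.png',cv2.convertScaleAbs(c,alpha=1.4))
h=cv2.cvtColor(im,cv2.COLOR_BGR2HSV)
w=((h[:,:,1]<60)&(h[:,:,2]>150)).astype(np.uint8)
n,l,st,ce=cv2.connectedComponentsWithStats(w)
for i in range(1,n):
    if st[i,4]>60:
        pts=np.argwhere(l==i)[:,::-1].astype(np.float32);print(st[i],ce[i].round(1),[np.round(x,1) for x in cv2.minAreaRect(pts)])
k=(h[:,:,2]<40).astype(np.uint8)
n,l,st,ce=cv2.connectedComponentsWithStats(k)
for i in range(1,n):
    if st[i,4]>100:print('k',st[i],ce[i].round(1))
for p in[(330,328),(250,240),(310,215),(300,320),(240,225),(170,280)]:print(p,h[p[1],p[0]])
```

```text
[ 606   50   34   81 1106] [628.6  93.6] [array([622.5,  90. ]), array([80., 33.]), np.float64(90.0)]
[581  55  39  45 764] [596.   72.8] [array([602.2,  76.7]), array([37.3, 39.6]), np.float64(77.2)]
[ 68  85  47  47 709] [ 91.8 109.8] [array([ 91.3, 108.2]), array([44.5, 46.7]), np.float64(45.0)]
[177  92  21  21 247] [185.7 101.3] [array([187., 102.]), array([20., 20.]), np.float64(90.0)]
[ 401   96   64   46 1718] [432.2 118. ] [array([432.4, 118.3]), array([61.4, 40.8]), np.float64(5.0)]
[589 106  37  37 457] [602.7 124.4] [array([607.4, 121.7]), array([36.3, 33.9]), np.float64(80.5)]
[ 96 167  42  43 644] [117.  189.1] [array([116.7, 187.6]), array([34.6, 34.5]), np.float64(72.9)]
[ 586  193   43   44 1469] [606.8 214.8] [array([607. , 214.5]), array([42., 43.]), np.float64(0.0)]
[ 300  211   51   36 1097] [328.2 230.4] [array([325.3, 228.4]), array([49.4, 32.7]), np.float64(3.4)]
[  0 212  60  63 417] [ 34.6 238.8] [array([ 25.6, 242.9]), array([51.6, 62.7]), np.float64(78.3)]
[ 225  213   51   37 1625] [249.7 231.2] [array([249.9, 231.2]), array([49.6, 34.3]), np.float64(3.3)]
[442 286  12  14 133] [447.7 293. ] [array([447.7, 292.7]), array([13.6, 10.4]), np.float64(84.3)]
[444 304  13  15 145] [449.4 310.8] [array([450.2, 310.6]), array([14.2, 11.7]), np.float64(84.3)]
[446 322  13  15 148] [451.6 328.9] [array([452. , 328.6]), array([13.8, 11.8]), np.float64(83.7)]
k [166 216  20  31 144] [179.5 233.5]
k [509 229  14  11 122] [515.  233.7]
(330, 328) [ 60   5 142]
(250, 240) [ 19  33 185]
(310, 215) [18 30 84]
(300, 320) [ 70   5 140]
(240, 225) [ 20  36 185]
(170, 280) [15  8 67]
```

View pics/c0.png

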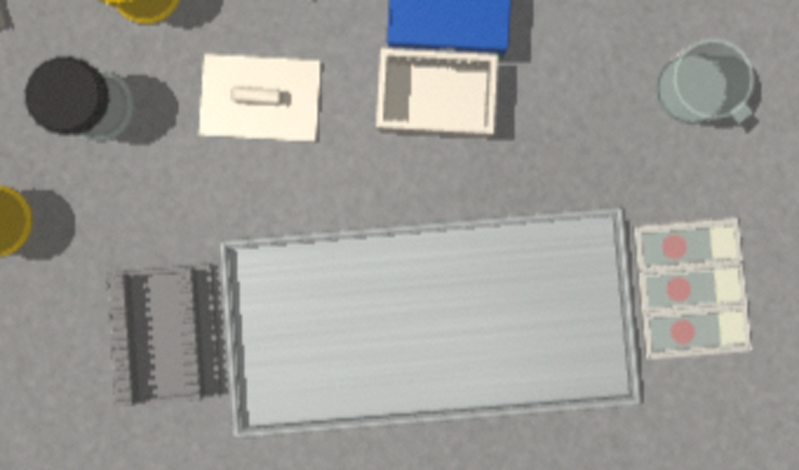

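Run:
```python
from h import *
def W(pts,z): return np.array([ray('top',140+(x+.5)/2.35-.5,190+(y+.5)/2.35-.5,z)[:2] for x,y in pts])
def rect(n,pts,z):
    p=W(pts,z);c=p.mean(0);d=(p[1]-p[0]+p[2]-p[3])/2;e=(p[3]-p[0]+p[2]-p[1])/2
    print(n,c.round(4),'long',np.linalg.norm(d).round(4),'ang',np.degrees(np.arctan2(-d[1],-d[0])).round(2) ,np.degrees(np.arctan2(d[1],d[0])).round(2),'short',np.linalg.norm(e).round(4),np.degrees(np.arctan2(-e[1],-e[0])).round(2))
rect('tray',[(222,243),(622,209),(639,402),(237,434)],.018)
rect('trough',[(381,48),(499,54),(494,133),(376,127)],.06)
rect('lid',[(204,54),(321,61),(317,141),(199,135)],.005)
rect('handle',[(232,86),(282,90),(281,104),(231,100)],.028)
print('jar',W([(67,95),(26,95),(108,95)],.108).round(4).tolist())
print('beaker',W([(713,80),(674,80),(752,80)],.082).round(4).tolist())
print('box',W([(389,40),(506,52)],.07).round(4).tolist())
print('rack, holder',W([(170,335)],.02),W([(692,288)],.011))
```

```text
tray [0.4513 0.0449] long 0.3253 ang 94.45 -85.55 short 0.1545 4.44
trough [0.6348 0.0379] long 0.0927 ang 86.71 -93.29 short 0.0624 -3.99
lid [0.6351 0.1844] long 0.0979 ang 86.46 -93.54 short 0.0671 -3.05
handle [0.6351 0.1844] long 0.0408 ang 85.05 -94.95 short 0.0114 -3.92
jar [[0.6284, 0.3159], [0.6286, 0.3467], [0.6282, 0.2851]]
beaker [[0.6393, -0.1727], [0.6395, -0.1429], [0.6391, -0.2024]]
box [[0.6735, 0.0755], [0.6635, -0.0155]]
rack, holder [[0.44144313 0.25498056]] [[ 0.47688719 -0.16852616]]
```

The crop confirms the black-capped jar, the lid handle-up, the open trough against the blue box, and the clear lipped beaker. The measured sizes match the listed ones.

```bash
cat >> h.py <<'E'
def go(x,y,z,yaw,q=True):
    s=state();R=Rn.from_rotvec(s['orientation']).as_matrix();a=np.radians(yaw)
    X=np.array([np.cos(a),np.sin(a),0]);Y=np.array([0,0,-1.]);T=np.c_[X,Y,np.cross(X,Y)]
    print('t',round(float(s['time']),2),'slide',(R.T@(np.array([x,y,z])-s['ee_pos'])).round(4),'twist',np.degrees(Rn.from_matrix(R.T@T).as_rotvec()).round(2),'open',round(float(s['opening']),4),'F',np.round(s['force'],1))
E
python3 -c "
from h import *
go(.6064,.0397,.16,176.4)"
```

```text
t 0.1 slide [0.4982 0.0775 0.5816] twist [-7.000e-02  8.048e+01  7.000e-02] open 0.0878 F [-0.   0.2  0.7]
```

Call:
jog_arm(
  increments=[
    {"slide":[0.498,0.0775,0.582],"twist":[0,80.5,0],"fingers":-0.32},
    {"slide":[0.498,0.0775,0.582],"twist":[0,80.5,0],"fingers":-0.32},
    {"slide":[0.498,0.0775,0.582],"twist":[0,80.5,0],"fingers":-0.32},
    {"slide":[0.498,0.0775,0.582],"twist":[0,80.5,0],"fingers":-0.32},
    {"slide":[0.498,0.0775,0.582],"twist":[0,80.5,0],"fingers":-0.32},
    {"slide":[0.498,0.0775,0.582],"twist":[0,80.5,0],"fingers":-0.32},
    {"slide":[0.498,0.0775,0.582],"twist":[0,80.5,0],"fingers":-0.32},
    {"slide":[0.498,0.0775,0.582],"twist":[0,80.5,0],"fingers":-0.32},
  ],
)

```text
time: 0.9
ee_pos: [0.3896, 0.3349, 0.1971]
orientation: [-0.147, 2.151, -2.151]
force: [2.0, 1.2, 0.7]
opening: 0.0314
```

```bash
python3 -c "
from h import *
go(.6064,.0397,.12,176.4)"
```

```text
t 0.9 slide [-0.1747  0.0771  0.3219] twist [ 0.  11.4 -0. ] open 0.0314 F [2.  1.2 0.7]
```

Call:
jog_arm(
  increments=[
    {"slide":[-0.175,0.077,0.322],"twist":[0,11.4,0],"fingers":-0.32},
    {"slide":[-0.175,0.077,0.322],"twist":[0,11.4,0],"fingers":-0.32},
    {"slide":[-0.175,0.077,0.322],"twist":[0,11.4,0],"fingers":-0.32},
    {"slide":[-0.175,0.077,0.322],"twist":[0,11.4,0],"fingers":-0.32},
    {"slide":[-0.175,0.077,0.322],"twist":[0,11.4,0],"fingers":-0.32},
    {"slide":[-0.175,0.077,0.322],"twist":[0,11.4,0],"fingers":-0.32},
    {"slide":[-0.175,0.077,0.322],"twist":[0,11.4,0],"fingers":-0.32},
    {"slide":[-0.175,0.077,0.322],"twist":[0,11.4,0],"fingers":-0.32},
  ],
)

```text
time: 1.7
ee_pos: [0.6086, 0.0395, 0.1186]
orientation: [-0.063, -2.189, 2.191]
force: [0.5, -0.1, -0.6]
opening: 0.0294
```

```bash
python3 -c "
from h import *
go(.6064,.0397,.045,176.4)
im=save('top','t1.png')
im=save('side','s1.png')
go(.6064,.0397,.045,176.4)
cv2.imwrite('pics/s1c.png',cv2.resize(im[180:330,220:420,::-1],None,fx=3,fy=3))"
```

```text
t 1.7 slide [ 0.0021  0.0736 -0.0001] twist [-0.06  0.2   0.11] open 0.0294 F [ 0.5 -0.1 -0.6]
t 1.8 slide [0.0017 0.0733 0.    ] twist [-0.08  0.11  0.15] open 0.0297 F [-1.2 -0.5 -0.2]
```

View pics/s1c.png

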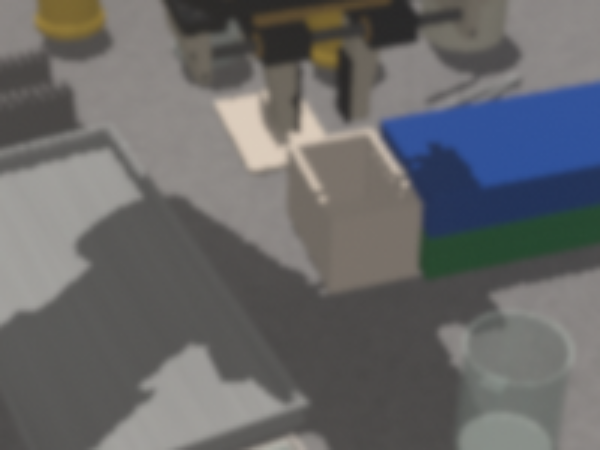

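The side crop shows the partly open fingers above the trough, one over the inside and one over the near side, with the lid visible behind. Next I descend over the wall and close.

Call:
jog_arm(
  increments=[
    {"slide":[0.001,0.035,0],"twist":[0,0,0],"fingers":-0.32},
    {"slide":[0.001,0.055,0],"twist":[0,0,0],"fingers":-0.32},
    {"slide":[0.001,0.073,0],"twist":[0,0,0],"fingers":-0.32},
    {"slide":[0.001,0.073,0],"twist":[0,0,0],"fingers":-0.32},
    {"slide":[0.001,0.073,0],"twist":[0,0,0],"fingers":-1},
    {"slide":[0.001,0.073,0],"twist":[0,0,0],"fingers":-1},
    {"slide":[0.001,0.073,0],"twist":[0,0,0],"fingers":-1},
  ],
)

```text
time: 2.5
ee_pos: [0.6074, 0.0433, 0.0486]
orientation: [-0.064, -2.194, 2.193]
force: [-0.7, 0.6, 0.0]
opening: 0.0111
```

Call:
jog_arm(
  increments=[
    {"slide":[0,0,0],"twist":[0,0,0],"fingers":-1},
    {"slide":[0,0,0],"twist":[0,0,0],"fingers":-1},
  ],
)

```text
time: 2.7
ee_pos: [0.6071, 0.0431, 0.0483]
orientation: [-0.064, -2.194, 2.193]
force: [-2.0, 1.3, 6.2]
opening: 0.0048
```

Call:
jog_arm(
  increments=[
    {"slide":[0.008,0,0],"twist":[0,0,0],"fingers":-1},
    {"slide":[0.016,0,0],"twist":[0,0,0],"fingers":-1},
    {"slide":[0.024,0,0],"twist":[0,0,0],"fingers":-1},
    {"slide":[0.032,0,0],"twist":[0,0,0],"fingers":-1},
    {"slide":[0.04,0,0],"twist":[0,0,0],"fingers":-1},
    {"slide":[0.044,0,0],"twist":[0,0,0],"fingers":-1},
    {"slide":[0.044,0,0],"twist":[0,0,0],"fingers":-1},
    {"slide":[0.044,0,0],"twist":[0,0,0],"fingers":-1},
  ],
)

```text
time: 3.5
ee_pos: [0.5626, 0.0458, 0.0483]
orientation: [-0.063, -2.194, 2.193]
force: [-0.1, 1.5, 10.1]
opening: 0.0047
```

Call:
jog_arm(
  increments=[
    {"slide":[0,0,0],"twist":[0,0,0],"fingers":-0.32},
    {"slide":[0,0,0],"twist":[0,0,0],"fingers":-0.32},
    {"slide":[0,0,0],"twist":[0,0,0],"fingers":-0.32},
    {"slide":[0,-0.03,0],"twist":[0,0,0],"fingers":-0.32},
    {"slide":[0,-0.075,0],"twist":[0,0,0],"fingers":-0.32},
    {"slide":[0,-0.09,0],"twist":[0,0,0],"fingers":1},
    {"slide":[0,-0.09,0],"twist":[0,0,0],"fingers":1},
  ],
)

```text
time: 4.2
ee_pos: [0.5638, 0.0457, 0.1398]
orientation: [-0.067, -2.196, 2.193]
force: [0.7, -0.2, 0.4]
opening: 0.0409
```

```bash
python3 -c "
from h import *
go(.5905,.04,.045,176.4)
im=save('top','t2.png')
cv2.imwrite('pics/t2c.png',cv2.resize(im[190:300,220:400,::-1],None,fx=4,fy=4,interpolation=cv2.INTER_CUBIC))"
```

```text
t 4.2 slide [-0.0266  0.0949  0.0044] twist [ 0.1   0.34 -0.22] open 0.0409 F [ 0.7 -0.2  0.4]
```

View pics/t2c.png

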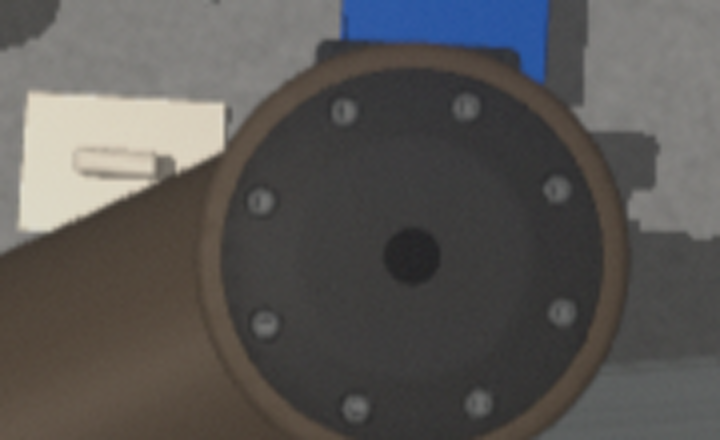

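The arm hides the trough in this view, so its pose follows from the wall grip: centre about (0.591, 0.0406). The lid and boxes haven't moved. Next I regrasp across the width.

Call:
jog_arm(
  increments=[
    {"slide":[-0.0272,0,0.0038],"twist":[0,0.3,-0.2],"fingers":1},
    {"slide":[-0.0272,0,0.0038],"twist":[0,0.3,-0.2],"fingers":1},
    {"slide":[-0.0272,0,0.0038],"twist":[0,0.3,-0.2],"fingers":1},
    {"slide":[-0.0272,0.03,0.0038],"twist":[0,0.3,-0.2],"fingers":1},
    {"slide":[-0.0272,0.065,0.0038],"twist":[0,0.3,-0.2],"fingers":1},
    {"slide":[-0.0272,0.085,0.0038],"twist":[0,0.3,-0.2],"fingers":1},
    {"slide":[-0.0272,0.098,0.0038],"twist":[0,0.3,-0.2],"fingers":1},
    {"slide":[-0.0272,0.098,0.0038],"twist":[0,0.3,-0.2],"fingers":1},
  ],
)

```text
time: 5.05
ee_pos: [0.5879, 0.0396, 0.0371]
orientation: [-0.06, -2.184, 2.188]
force: [-0.2, 0.6, -0.2]
opening: 0.0876
```

Call:
jog_arm(
  increments=[
    {"slide":[0,0,0],"twist":[0,0,0],"fingers":-1},
    {"slide":[0,0,0],"twist":[0,0,0],"fingers":-1},
    {"slide":[0,0,0],"twist":[0,0,0],"fingers":-1},
    {"slide":[0,0,0],"twist":[0,0,0],"fingers":-1},
    {"slide":[0,0,0],"twist":[0,0,0],"fingers":-1},
  ],
)

```text
time: 5.55
ee_pos: [0.5903, 0.0402, 0.0403]
orientation: [-0.066, -2.19, 2.188]
force: [-1.5, 1.4, 4.6]
opening: 0.0619
```

```bash
python3 -c "
from h import *
go(.4513,.0449,.047,184.45)"
```

```text
t 5.55 slide [ 0.1391 -0.0065  0.004 ] twist [ 0.04 -8.    0.11] open 0.0619 F [-1.5  1.4  4.6]
```

Call:
jog_arm(
  increments=[
    {"slide":[0,-0.02,0],"twist":[0,0,0],"fingers":-1},
    {"slide":[0,-0.04,0],"twist":[0,0,0],"fingers":-1},
    {"slide":[0.02,-0.05,0],"twist":[0,-2,0],"fingers":-1},
    {"slide":[0.05,-0.05,0.002],"twist":[0,-4,0],"fingers":-1},
    {"slide":[0.08,-0.05,0.004],"twist":[0,-6,0],"fingers":-1},
    {"slide":[0.11,-0.05,0.004],"twist":[0,-8,0],"fingers":-1},
    {"slide":[0.13,-0.05,0.004],"twist":[0,-8,0],"fingers":-1},
    {"slide":[0.139,-0.05,0.004],"twist":[0,-8,0],"fingers":-1},
  ],
)

```text
time: 6.35
ee_pos: [0.4486, 0.0442, 0.0896]
orientation: [-0.09, 2.185, -2.184]
force: [1.0, -0.1, -2.2]
opening: 0.0617
```

Call:
jog_arm(
  increments=[
    {"slide":[0,0,0],"twist":[0,0,0],"fingers":-1},
    {"slide":[0,0,0],"twist":[0,0,0],"fingers":-1},
  ],
)

```text
time: 6.55
ee_pos: [0.4519, 0.045, 0.0901]
orientation: [-0.088, 2.184, -2.182]
force: [0.7, 0.5, -2.4]
opening: 0.0617
```

```bash
python3 -c "
from h import *
go(.4513,.0449,.045,184.45)
im=save('side','s3.png')
cv2.imwrite('pics/s3c.png',cv2.resize(im[180:360,170:420,::-1],None,fx=3,fy=3))"
```

```text
t 6.55 slide [0.0005 0.0451 0.0001] twist [0.04 0.01 0.14] open 0.0617 F [ 0.7  0.5 -2.4]
```

View pics/s3c.png

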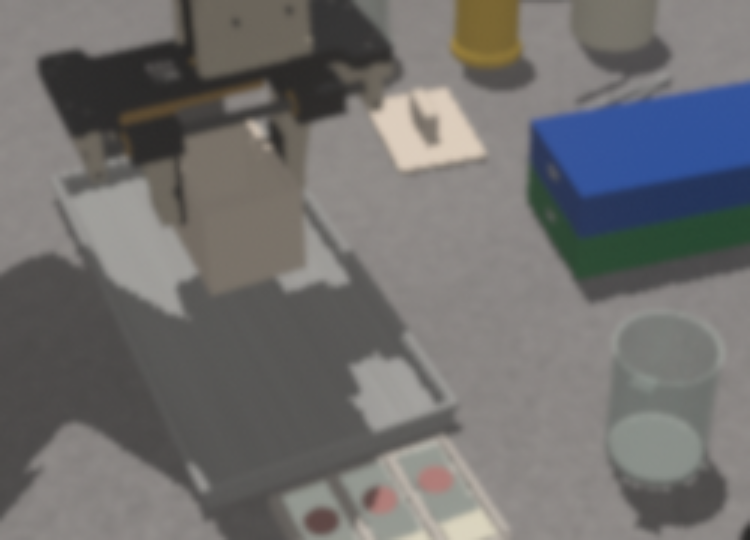

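The trough hangs level over the middle of the tray in the side view. Now I lower it and release.

Call:
jog_arm(
  increments=[
    {"slide":[0,0.02,0],"twist":[0,0,0.1],"fingers":-1},
    {"slide":[0,0.035,0],"twist":[0,0,0.1],"fingers":-1},
    {"slide":[0,0.042,0],"twist":[0,0,0.1],"fingers":-1},
    {"slide":[0,0.0455,0],"twist":[0,0,0.1],"fingers":-1},
    {"slide":[0,0.0455,0],"twist":[0,0,0.1],"fingers":-1},
    {"slide":[0,0.0455,0],"twist":[0,0,0.1],"fingers":-1},
  ],
)

```text
time: 7.2
ee_pos: [0.4515, 0.0449, 0.0446]
orientation: [-0.086, 2.183, -2.182]
force: [0.2, 0.2, -3.4]
opening: 0.0619
```

Call:
jog_arm(
  increments=[
    {"slide":[0,0,0],"twist":[0,0,0],"fingers":0.8},
    {"slide":[0,0,0],"twist":[0,0,0],"fingers":0.8},
    {"slide":[0,0,0],"twist":[0,0,0],"fingers":0.8},
    {"slide":[0,-0.03,0],"twist":[0,0,0],"fingers":1},
    {"slide":[0,-0.075,0],"twist":[0,0,0],"fingers":1},
    {"slide":[0,-0.12,0],"twist":[0,0,0],"fingers":1},
    {"slide":[0,-0.15,0],"twist":[0,0,0],"fingers":1},
    {"slide":[0,-0.15,0],"twist":[0,0,0],"fingers":1},
  ],
)

```text
time: 8.0
ee_pos: [0.4536, 0.0456, 0.1991]
orientation: [-0.078, 2.182, -2.174]
force: [0.4, -0.1, -0.4]
opening: 0.0877
```

```bash
python3 -c "
from h import *
go(.6284,.3159,.18,180)"
```

```text
t 8.0 slide [-0.1953  0.0213 -0.2557] twist [ 0.2   4.48 -0.38] open 0.0877 F [ 0.4 -0.1 -0.4]
```

```bash
python3 -c "
from h import *
for p in [(189,175),(120,284)]: 
    q=ray('top',*p,.108)[:2]-[.6284,.3159]; print(np.hypot(*q), np.degrees(np.arctan2(q[1],q[0])))
go(.6284,.3159,.18,225)"
```

```text
0.10419652977547626 -20.04811348692882
0.1258631257253082 138.40218404315158
t 8.0 slide [-0.1953  0.0213 -0.2557] twist [ 4.000e-02 -4.052e+01 -4.400e-01] open 0.0877 F [ 0.4 -0.1 -0.4]
```

Call:
jog_arm(
  increments=[
    {"slide":[-0.195,0.021,-0.256],"twist":[0,-40.5,-0.4],"fingers":1},
    {"slide":[-0.195,0.021,-0.256],"twist":[0,-40.5,-0.4],"fingers":1},
    {"slide":[-0.195,0.021,-0.256],"twist":[0,-40.5,-0.4],"fingers":1},
    {"slide":[-0.195,0.021,-0.256],"twist":[0,-40.5,-0.4],"fingers":1},
    {"slide":[-0.195,0.021,-0.256],"twist":[0,-40.5,-0.4],"fingers":1},
    {"slide":[-0.195,0.021,-0.256],"twist":[0,-40.5,-0.4],"fingers":1},
    {"slide":[-0.195,0.021,-0.256],"twist":[0,-40.5,-0.4],"fingers":1},
    {"slide":[-0.195,0.021,-0.256],"twist":[0,-40.5,-0.4],"fingers":1},
  ],
)

```text
time: 8.8
ee_pos: [0.6263, 0.3173, 0.1702]
orientation: [-0.741, 1.763, -1.763]
force: [-0.3, 0.1, -1.1]
opening: 0.0878
```

```bash
python3 -c "
from h import *
go(.6284,.3159,.09,225)"
```

```text
t 8.8 slide [-0.0013  0.0802  0.0028] twist [0.23 0.03 0.57] open 0.0878 F [-0.3  0.1 -1.1]
```

Call:
jog_arm(
  increments=[
    {"slide":[0,0,0.001],"twist":[0,0,0],"fingers":1},
    {"slide":[0,0,0.001],"twist":[0,0,0],"fingers":1},
  ],
)

```text
time: 9.0
ee_pos: [0.6259, 0.3133, 0.1729]
orientation: [-0.738, 1.764, -1.763]
force: [0.3, 1.0, 0.4]
opening: 0.0873
```

```bash
python3 -c "
from h import *
go(.6284,.3159,.088,225)"
```

```text
t 9.0 slide [-0.0043  0.0849  0.0003] twist [ 0.23 -0.09  0.46] open 0.0873 F [0.3 1.  0.4]
```

Call:
jog_arm(
  increments=[
    {"slide":[-0.004,0.03,0],"twist":[0.2,0,0.4],"fingers":1},
    {"slide":[-0.004,0.06,0],"twist":[0.2,0,0.4],"fingers":1},
    {"slide":[-0.004,0.085,0],"twist":[0.2,0,0.4],"fingers":1},
    {"slide":[-0.004,0.085,0],"twist":[0.2,0,0.4],"fingers":1},
    {"slide":[-0.004,0.085,0],"twist":[0.2,0,0.4],"fingers":-1},
    {"slide":[-0.004,0.085,0],"twist":[0.2,0,0.4],"fingers":-1},
    {"slide":[-0.004,0.085,0],"twist":[0.2,0,0.4],"fingers":-1},
    {"slide":[-0.004,0.085,0],"twist":[0.2,0,0.4],"fingers":-1},
  ],
)

```text
time: 9.8
ee_pos: [0.629, 0.3172, 0.0894]
orientation: [-0.727, 1.761, -1.76]
force: [-0.1, 0.2, 0.2]
opening: 0.0611
```

Call:
jog_arm(
  increments=[
    {"slide":[0,0,0],"twist":[0,0,0],"fingers":-1},
    {"slide":[0,0,0],"twist":[0,0,0],"fingers":-1},
  ],
)

```text
time: 10.0
ee_pos: [0.629, 0.3172, 0.0891]
orientation: [-0.727, 1.76, -1.76]
force: [-0.6, 0.7, 5.7]
opening: 0.0571
```

```bash
python3 -c "
from h import *
im=save('top','t3.png')
go(.4595,-.0608,.22,190)"
```

```text
t 10.05 slide [ 0.3868 -0.1312  0.1477] twist [ 1.000e-02  3.496e+01 -5.000e-02] open 0.057 F [-1.5  1.5  4.8]
```

Call:
jog_arm(
  increments=[
    {"slide":[0,-0.03,0],"twist":[0,0,0],"fingers":-1},
    {"slide":[0,-0.07,0],"twist":[0,0,0],"fingers":-1},
    {"slide":[0,-0.11,0],"twist":[0,0,0],"fingers":-1},
    {"slide":[0.03,-0.13,0.01],"twist":[0,4,0],"fingers":-1},
    {"slide":[0.07,-0.13,0.026],"twist":[0,9,0],"fingers":-1},
    {"slide":[0.11,-0.13,0.042],"twist":[0,14,0],"fingers":-1},
    {"slide":[0.15,-0.13,0.057],"twist":[0,19,0],"fingers":-1},
    {"slide":[0.19,-0.13,0.072],"twist":[0,24,0],"fingers":-1},
  ],
)

```text
time: 10.85
ee_pos: [0.5434, 0.1302, 0.2175]
orientation: [-0.372, 2.025, -2.025]
force: [0.6, -0.9, -2.2]
opening: 0.0571
```

```bash
python3 -c "
from h import *
go(.4595,-.0608,.22,185)
im=cv2.imread('pics/t3.png')
cv2.imwrite('pics/t3c.png',cv2.convertScaleAbs(cv2.resize(im[270:390,220:420],None,fx=4,fy=4,interpolation=cv2.INTER_CUBIC),alpha=1.3))"
```

```text
t 10.85 slide [ 0.1461 -0.0023  0.1489] twist [1.000e-02 1.573e+01 1.000e-01] open 0.0571 F [ 0.6 -0.9 -2.2]
```

View pics/t3c.png

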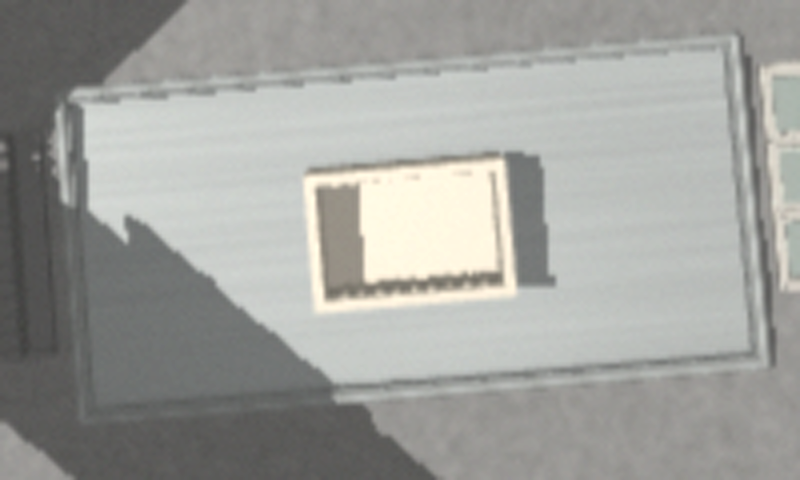

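The crop shows the trough standing square in the middle of the tray, with rim corners at crop (306,172), (507,157), (515,293) and (315,309). I'll refine the tray and trough poses from these.

```bash
cat >> h.py <<'E'
def rect(n,pts,z,f,u0,v0):
    p=np.array([ray('top',u0+(x+.5)/f-.5,v0+(y+.5)/f-.5,z)[:2] for x,y in pts]);c=p.mean(0);d=(p[1]-p[0]+p[2]-p[3])/2;e=(p[3]-p[0]+p[2]-p[1])/2
    print(n,c.round(4),'long',np.linalg.norm(d).round(4),np.degrees(np.arctan2(d[1],d[0])).round(2),'short',np.linalg.norm(e).round(4),np.degrees(np.arctan2(-e[1],-e[0])).round(2))
E
python3 -c "
from h import *
rect('tray',[(68,93),(741,35),(772,366),(82,418)],.018,4,220,270)
rect('trough',[(306,172),(507,157),(515,293),(315,309)],.064,4,220,270)
go(.4595,-.0608,.22,185)"
```

```text
tray [0.4515 0.0433] long 0.3247 -85.64 short 0.1549 3.58
trough [0.453  0.0456] long 0.0912 -85.84 short 0.0615 3.23
t 10.85 slide [ 0.1461 -0.0023  0.1489] twist [1.000e-02 1.573e+01 1.000e-01] open 0.0571 F [ 0.6 -0.9 -2.2]
```

Call:
jog_arm(
  increments=[
    {"slide":[0.04,0,0.04],"twist":[0,4,0],"fingers":-1},
    {"slide":[0.08,0,0.08],"twist":[0,8,0],"fingers":-1},
    {"slide":[0.12,0,0.12],"twist":[0,12,0],"fingers":-1},
    {"slide":[0.135,0,0.14],"twist":[0,15.7,0],"fingers":-1},
    {"slide":[0.145,0,0.149],"twist":[0,15.7,0],"fingers":-1},
    {"slide":[0.145,0,0.149],"twist":[0,15.7,0],"fingers":-1},
    {"slide":[0.145,0,0.149],"twist":[0,15.7,0],"fingers":-1},
    {"slide":[0.145,0,0.149],"twist":[0,15.7,0],"fingers":-1},
  ],
)

```text
time: 11.65
ee_pos: [0.4632, -0.0585, 0.218]
orientation: [-0.101, 2.175, -2.174]
force: [0.1, -0.4, -1.8]
opening: 0.0567
```

```bash
python3 -c "
from h import *
go(.4605,-.0612,.093,185)"
```

```text
t 11.65 slide [0.0029 0.125  0.0024] twist [0.01 0.29 0.04] open 0.0567 F [ 0.1 -0.4 -1.8]
```

Call:
jog_arm(
  increments=[
    {"slide":[0.003,0.03,0.0024],"twist":[0,0,0],"fingers":-1},
    {"slide":[0.003,0.06,0.0024],"twist":[0,0,0],"fingers":-1},
    {"slide":[0.003,0.09,0.0024],"twist":[0,0,0],"fingers":-1},
    {"slide":[0.003,0.11,0.0024],"twist":[0,0,0],"fingers":-1},
    {"slide":[0.003,0.12,0.0024],"twist":[0,0,0],"fingers":-1},
    {"slide":[0.003,0.12,0.0024],"twist":[0,0,0],"fingers":-1},
    {"slide":[0.003,0.12,0.0024],"twist":[0,0,0],"fingers":-1},
    {"slide":[0.003,0.12,0.0024],"twist":[0,0,0],"fingers":-1},
  ],
)

```text
time: 12.45
ee_pos: [0.4609, -0.0615, 0.0993]
orientation: [-0.098, 2.174, -2.173]
force: [-0.4, -0.4, -1.7]
opening: 0.057
```

```bash
python3 -c "
from h import *
go(.4605,-.0612,.093,185)"
```

```text
t 12.45 slide [ 0.0004  0.0063 -0.0004] twist [ 0.01  0.27 -0.09] open 0.057 F [-0.4 -0.4 -1.7]
```

Call:
jog_arm(
  increments=[
    {"slide":[0,0.003,0],"twist":[0,0,0],"fingers":-1},
    {"slide":[0,0.0065,0],"twist":[0,0,0],"fingers":-1},
    {"slide":[0,0.0065,0],"twist":[0,0,0],"fingers":-1},
    {"slide":[0,0.0065,0],"twist":[0,0,0],"fingers":-1},
  ],
)

```text
time: 12.85
ee_pos: [0.4611, -0.0618, 0.0928]
orientation: [-0.098, 2.173, -2.173]
force: [-0.6, 1.1, 6.6]
opening: 0.057
```

Call:
jog_arm(
  increments=[
    {"slide":[0,0,0],"twist":[0,0,0],"fingers":0.3},
    {"slide":[0,0,0],"twist":[0,0,0],"fingers":0.5},
    {"slide":[0,0,0],"twist":[0,0,0],"fingers":0.8},
    {"slide":[0,0,0],"twist":[0,0,0],"fingers":1},
    {"slide":[0,-0.03,0],"twist":[0,0,0],"fingers":1},
    {"slide":[0,-0.07,0],"twist":[0,0,0],"fingers":1},
    {"slide":[0,-0.1,0],"twist":[0,0,0],"fingers":1},
    {"slide":[0,-0.1,0],"twist":[0,0,0],"fingers":1},
  ],
)

```text
time: 13.65
ee_pos: [0.4624, -0.0617, 0.1958]
orientation: [-0.092, 2.172, -2.17]
force: [0.5, 0.5, -0.9]
opening: 0.0877
```

```bash
python3 -c "
from h import *
go(.6393,-.1727,.17,180)"
```

```text
t 13.65 slide [-0.1657  0.027   0.1268] twist [ 0.03  5.28 -0.4 ] open 0.0877 F [ 0.5  0.5 -0.9]
```

Call:
jog_arm(
  increments=[
    {"slide":[-0.166,0.027,0.127],"twist":[0,5.2,-0.4],"fingers":1},
    {"slide":[-0.166,0.027,0.127],"twist":[0,5.2,-0.4],"fingers":1},
    {"slide":[-0.166,0.027,0.127],"twist":[0,5.2,-0.4],"fingers":1},
    {"slide":[-0.166,0.027,0.127],"twist":[0,5.2,-0.4],"fingers":1},
    {"slide":[-0.166,0.027,0.127],"twist":[0,5.2,-0.4],"fingers":1},
    {"slide":[-0.166,0.027,0.127],"twist":[0,5.2,-0.4],"fingers":1},
    {"slide":[-0.166,0.027,0.127],"twist":[0,5.2,-0.4],"fingers":1},
    {"slide":[-0.166,0.027,0.127],"twist":[0,5.2,-0.4],"fingers":1},
  ],
)

```text
time: 14.45
ee_pos: [0.636, -0.1726, 0.1649]
orientation: [0.01, -2.218, 2.219]
force: [-0.1, -1.4, -0.1]
opening: 0.0877
```

```bash
python3 -c "
from h import *
go(.6393,-.1727,.055,180)
print(ray('top',140+695/2.35,190+89/2.35,0.003))
im=save('top','t4.png'); im=im[210:390,210:530,::-1]
cv2.imwrite('pics/t4c.png',cv2.convertScaleAbs(cv2.resize(im,None,fx=2.5,fy=2.5,interpolation=cv2.INTER_CUBIC),alpha=1.3))"
```

```text
t 14.45 slide [-4.100e-03  1.099e-01  1.000e-04] twist [-0.01  0.07  0.42] open 0.0877 F [-0.1 -1.4 -0.1]
[ 0.6395759  -0.17650846  0.003     ]
```

View pics/t4c.png

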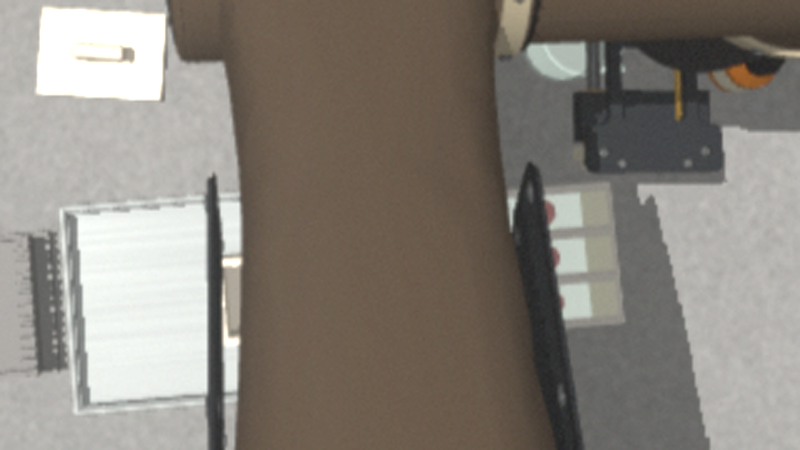

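The arm hides the row in this view, but the dropper bottle, at crop (750,70), is clear of the gripper. Next I descend on the beaker.

Call:
jog_arm(
  increments=[
    {"slide":[-0.003,0.03,0.001],"twist":[0,0,0.3],"fingers":1},
    {"slide":[-0.003,0.06,0.001],"twist":[0,0,0.3],"fingers":1},
    {"slide":[-0.003,0.09,0.001],"twist":[0,0,0.3],"fingers":1},
    {"slide":[-0.003,0.11,0.001],"twist":[0,0,0.3],"fingers":1},
    {"slide":[-0.003,0.11,0.001],"twist":[0,0,0.3],"fingers":1},
    {"slide":[-0.003,0.11,0.001],"twist":[0,0,0.3],"fingers":-1},
    {"slide":[-0.003,0.11,0.001],"twist":[0,0,0.3],"fingers":-1},
    {"slide":[-0.003,0.11,0.001],"twist":[0,0,0.3],"fingers":-1},
  ],
)

```text
time: 15.3
ee_pos: [0.64, -0.1742, 0.0564]
orientation: [-0.0, 2.22, -2.221]
force: [0.0, -0.1, 0.3]
opening: 0.0694
```

Call:
jog_arm(
  increments=[
    {"slide":[0,0,0],"twist":[0,0,0],"fingers":-1},
    {"slide":[0,0,0],"twist":[0,0,0],"fingers":-1},
    {"slide":[0,0,0],"twist":[0,0,0],"fingers":-1},
  ],
)

```text
time: 15.6
ee_pos: [0.6398, -0.1744, 0.0556]
orientation: [-0.002, 2.221, -2.222]
force: [1.0, 1.2, 6.6]
opening: 0.059
```

```bash
python3 -c "
from h import *
go(.56,-.02,.2,185)
go(.4443,.152,.2,185)"
```

```text
t 15.6 slide [ 0.0797 -0.1445 -0.1544] twist [-0.04 -4.95  0.03] open 0.059 F [1.  1.2 6.6]
t 15.6 slide [ 0.1953 -0.1445 -0.3265] twist [-0.04 -4.95  0.03] open 0.059 F [1.  1.2 6.6]
```

Call:
jog_arm(
  increments=[
    {"slide":[0,-0.03,0],"twist":[0,0,0],"fingers":-1},
    {"slide":[0,-0.07,0],"twist":[0,0,0],"fingers":-1},
    {"slide":[0,-0.11,0],"twist":[0,0,0],"fingers":-1},
    {"slide":[0.02,-0.14,-0.034],"twist":[0,-1,0],"fingers":-1},
    {"slide":[0.043,-0.145,-0.072],"twist":[0,-2,0],"fingers":-1},
    {"slide":[0.066,-0.145,-0.11],"twist":[0,-3,0],"fingers":-1},
    {"slide":[0.089,-0.145,-0.148],"twist":[0,-4,0],"fingers":-1},
    {"slide":[0.112,-0.145,-0.186],"twist":[0,-5,0],"fingers":-1},
  ],
)

```text
time: 16.4
ee_pos: [0.5257, 0.0127, 0.1994]
orientation: [-0.099, 2.178, -2.178]
force: [1.3, 1.0, -0.2]
opening: 0.059
```

```bash
python3 -c "
from h import *
go(.4443,.152,.2,185)"
```

```text
t 16.4 slide [ 0.0688 -0.0004 -0.1459] twist [0.   0.04 0.17] open 0.059 F [ 1.3  1.  -0.2]
```

Call:
jog_arm(
  increments=[
    {"slide":[0.018,0,-0.038],"twist":[0,0,0],"fingers":-1},
    {"slide":[0.036,0,-0.076],"twist":[0,0,0],"fingers":-1},
    {"slide":[0.054,0,-0.114],"twist":[0,0,0],"fingers":-1},
    {"slide":[0.065,0,-0.135],"twist":[0,0,0],"fingers":-1},
    {"slide":[0.068,0,-0.145],"twist":[0,0,0],"fingers":-1},
    {"slide":[0.068,0,-0.145],"twist":[0,0,0],"fingers":-1},
    {"slide":[0.068,0,-0.145],"twist":[0,0,0],"fingers":-1},
    {"slide":[0.068,0,-0.145],"twist":[0,0,0],"fingers":-1},
  ],
)

```text
time: 17.2
ee_pos: [0.447, 0.1494, 0.1996]
orientation: [-0.098, 2.178, -2.179]
force: [-0.1, -0.0, -1.7]
opening: 0.0592
```

```bash
python3 -c "
from h import *
go(.4443,.152,.0605,185)"
```

```text
t 17.2 slide [ 0.0021  0.1391 -0.0029] twist [-0.03 -0.03  0.16] open 0.0592 F [-0.1 -0.  -1.7]
```

Call:
jog_arm(
  increments=[
    {"slide":[0.0025,0.03,-0.003],"twist":[0,0,0],"fingers":-1},
    {"slide":[0.0025,0.06,-0.003],"twist":[0,0,0],"fingers":-1},
    {"slide":[0.0025,0.09,-0.003],"twist":[0,0,0],"fingers":-1},
    {"slide":[0.0025,0.115,-0.003],"twist":[0,0,0],"fingers":-1},
    {"slide":[0.0025,0.13,-0.003],"twist":[0,0,0],"fingers":-1},
    {"slide":[0.0025,0.134,-0.003],"twist":[0,0,0],"fingers":-1},
    {"slide":[0.0025,0.134,-0.003],"twist":[0,0,0],"fingers":-1},
    {"slide":[0.0025,0.134,-0.003],"twist":[0,0,0],"fingers":-1},
  ],
)

```text
time: 18.0
ee_pos: [0.4444, 0.1529, 0.0666]
orientation: [-0.097, 2.178, -2.177]
force: [0.1, -0.4, -1.3]
opening: 0.059
```

```bash
python3 -c "
from h import *
go(.4443,.152,.0595,185)"
```

```text
t 18.0 slide [0.0002 0.0071 0.0009] twist [0.01 0.01 0.08] open 0.059 F [ 0.1 -0.4 -1.3]
```

Call:
jog_arm(
  increments=[
    {"slide":[0,0.004,0.0008],"twist":[0,0,0],"fingers":-1},
    {"slide":[0,0.0073,0.0008],"twist":[0,0,0],"fingers":-1},
    {"slide":[0,0.0073,0.0008],"twist":[0,0,0],"fingers":-1},
    {"slide":[0,0.0073,0.0008],"twist":[0,0,0],"fingers":-1},
  ],
)

```text
time: 18.4
ee_pos: [0.4445, 0.1525, 0.0593]
orientation: [-0.097, 2.177, -2.176]
force: [1.2, -0.9, 4.9]
opening: 0.059
```

Call:
jog_arm(
  increments=[
    {"slide":[0,0,0],"twist":[0,0,0],"fingers":0.4},
    {"slide":[0,0,0],"twist":[0,0,0],"fingers":0.6},
    {"slide":[0,0,0],"twist":[0,0,0],"fingers":0.9},
    {"slide":[0,0,0],"twist":[0,0,0],"fingers":1},
    {"slide":[0,-0.03,0],"twist":[0,0,0],"fingers":1},
    {"slide":[0,-0.07,0],"twist":[0,0,0],"fingers":1},
    {"slide":[0,-0.11,0],"twist":[0,0,0],"fingers":0.6},
    {"slide":[0,-0.11,0],"twist":[0,0,0],"fingers":0.2},
  ],
)

```text
time: 19.2
ee_pos: [0.4465, 0.1538, 0.1737]
orientation: [-0.091, 2.178, -2.169]
force: [0.4, 0.5, -0.2]
opening: 0.077
```

```bash
python3 -c "
from h import *
go(.635,.1844,.12,176.3)"
```

```text
t 19.2 slide [-0.1902  0.0548 -0.0135] twist [ 0.25  8.8  -0.29] open 0.077 F [ 0.4  0.5 -0.2]
```

Call:
jog_arm(
  increments=[
    {"slide":[-0.05,-0.03,-0.003],"twist":[0,2,-0.3],"fingers":0.2},
    {"slide":[-0.095,0,-0.006],"twist":[0,4,-0.3],"fingers":-0.1},
    {"slide":[-0.14,0.03,-0.01],"twist":[0,6,-0.3],"fingers":-0.1},
    {"slide":[-0.18,0.05,-0.013],"twist":[0,8.5,-0.3],"fingers":-0.1},
    {"slide":[-0.19,0.055,-0.0135],"twist":[0,8.5,-0.3],"fingers":-0.1},
    {"slide":[-0.19,0.055,-0.0135],"twist":[0,8.5,-0.3],"fingers":-0.1},
    {"slide":[-0.19,0.055,-0.0135],"twist":[0,8.5,-0.3],"fingers":-0.1},
    {"slide":[-0.19,0.055,-0.0135],"twist":[0,8.5,-0.3],"fingers":-0.1},
  ],
)

```text
time: 20.0
ee_pos: [0.6313, 0.1822, 0.1136]
orientation: [-0.058, -2.187, 2.188]
force: [-0.5, -0.6, -0.1]
opening: 0.0392
```

```bash
python3 -c "
from h import *
go(.635,.1844,.02,176.6)
im=save('top','t5.png')
cv2.imwrite('pics/t5c.png',cv2.convertScaleAbs(cv2.resize(im[200:400,180:460,::-1],None,fx=2.8,fy=2.8,interpolation=cv2.INTER_CUBIC),alpha=1.3))"
```

```text
t 20.0 slide [-0.0042  0.0936 -0.0025] twist [-0.04 -0.05  0.42] open 0.0392 F [-0.5 -0.6 -0.1]
```

View pics/t5c.png

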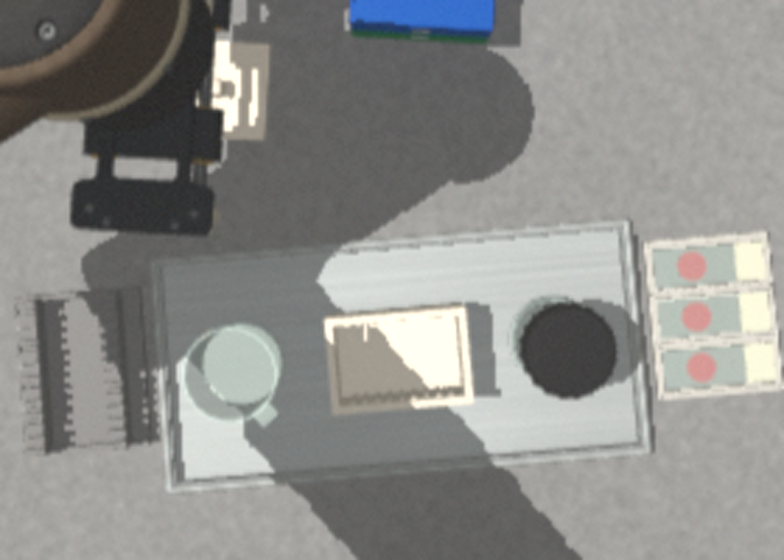

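The tray row reads beaker at (231,374), trough at (400,360) and jar at (569,349) in the crop. The smear holder is on the jar's side, all pieces are upright, and the lid is under the gripper.

```bash
python3 -c "
from h import *
P=lambda x,y,z:ray('top',180+(x+.5)/2.8-.5,200+(y+.5)/2.8-.5,z)[:2]
rect('tray',[(153,262),(629,223),(651,453),(170,490)],.018,2.8,180,200)
rect('trough',[(325,319),(467,306),(474,402),(332,414)],.064,2.8,180,200)
u=np.array([.0766,-.9971]);T=np.array([.4525,.0452])
for n,p in(('jar',P(569,349,.112)),('bk rim',P(231,374,.086)),('bk base',P(241,364,.006))):
    d=p-T;print(n,p.round(4),'along',(d@u).round(4),'lat',(d@[u[1],-u[0]]).round(4))
print(P(270,42,.005),P(265,140,.005))
go(.635,.1844,.02,176.6)"
```

```text
tray [0.4504 0.0447] long 0.3257 -85.72 short 0.1547 4.54
trough [0.452  0.0455] long 0.0924 -85.23 short 0.0615 3.86
jar [ 0.4627 -0.0587] along 0.1043 lat -0.0022
bk rim [0.4457 0.1524] along -0.1074 lat -0.0014
bk base [0.4447 0.1542] along -0.1093 lat -0.0005
[0.66727083 0.13421463] [0.59882034 0.13773324]
t 20.05 slide [-0.0041  0.0941 -0.0023] twist [-0.01 -0.04  0.38] open 0.0395 F [-0.1  0.2 -0.1]
```

Call:
jog_arm(
  increments=[
    {"slide":[-0.004,0.03,-0.0023],"twist":[0,0,0.4],"fingers":-0.1},
    {"slide":[-0.004,0.06,-0.0023],"twist":[0,0,0.4],"fingers":-0.1},
    {"slide":[-0.004,0.08,-0.0023],"twist":[0,0,0.4],"fingers":-0.1},
    {"slide":[-0.004,0.088,-0.0023],"twist":[0,0,0.4],"fingers":-0.1},
    {"slide":[-0.004,0.088,-0.0023],"twist":[0,0,0.4],"fingers":-0.1},
    {"slide":[-0.004,0.088,-0.0023],"twist":[0,0,0.4],"fingers":-0.1},
  ],
)

```text
time: 20.65
ee_pos: [0.6361, 0.1847, 0.0267]
orientation: [-0.067, -2.192, 2.192]
force: [0.3, -0.3, 0.2]
opening: 0.0396
```

```bash
python3 -c "
from h import *
go(.635,.1844,.02,176.6)"
```

```text
t 20.65 slide [0.0011 0.0067 0.0004] twist [ 0.01 -0.03 -0.08] open 0.0396 F [ 0.3 -0.3  0.2]
```

Call:
jog_arm(
  increments=[
    {"slide":[0.001,0.0065,0],"twist":[0,0,0],"fingers":-0.1},
    {"slide":[0.001,0.0065,0],"twist":[0,0,0],"fingers":-1},
    {"slide":[0.001,0.0065,0],"twist":[0,0,0],"fingers":-1},
    {"slide":[0.001,0.0065,0],"twist":[0,0,0],"fingers":-1},
    {"slide":[0.001,0.0065,0],"twist":[0,0,0],"fingers":-1},
    {"slide":[0.001,0.0065,0],"twist":[0,0,0],"fingers":-1},
  ],
)

```text
time: 21.25
ee_pos: [0.6346, 0.1843, 0.0188]
orientation: [-0.066, -2.19, 2.191]
force: [-0.8, 1.0, 1.2]
opening: 0.0118
```

```bash
python3 -c "
from h import *
go(.4525,.0453,.14,184.5)"
```

```text
t 21.25 slide [ 0.1734 -0.121   0.1499] twist [-0.04 -7.96  0.01] open 0.0118 F [-0.8  1.   1.2]
```

Call:
jog_arm(
  increments=[
    {"slide":[0,-0.03,0],"twist":[0,0,0],"fingers":-1},
    {"slide":[0,-0.07,0],"twist":[0,0,0],"fingers":-1},
    {"slide":[0,-0.12,0],"twist":[0,0,0],"fingers":-1},
    {"slide":[0.035,-0.121,0.03],"twist":[0,-2,0],"fingers":-1},
    {"slide":[0.07,-0.121,0.06],"twist":[0,-4,0],"fingers":-1},
    {"slide":[0.105,-0.121,0.09],"twist":[0,-6,0],"fingers":-1},
    {"slide":[0.14,-0.121,0.12],"twist":[0,-8,0],"fingers":-1},
    {"slide":[0.165,-0.121,0.14],"twist":[0,-8,0],"fingers":-1},
  ],
)

```text
time: 22.05
ee_pos: [0.4586, 0.0528, 0.1396]
orientation: [-0.089, 2.181, -2.182]
force: [0.2, 0.2, -0.4]
opening: 0.0116
```

Call:
jog_arm(
  increments=[
    {"slide":[0.008,0,0.01],"twist":[0,0,0],"fingers":-1},
    {"slide":[0.008,0,0.01],"twist":[0,0,0],"fingers":-1},
    {"slide":[0.008,0,0.01],"twist":[0,0,0],"fingers":-1},
  ],
)

```text
time: 22.35
ee_pos: [0.4551, 0.0443, 0.1403]
orientation: [-0.085, 2.18, -2.181]
force: [-0.4, 0.1, -0.3]
opening: 0.0121
```

```bash
python3 -c "
from h import *
go(.4525,.0453,.083,184.6)
im=save('side','s6.png')
cv2.imwrite('pics/s6c.png',cv2.resize(im[160:360,160:420,::-1],None,fx=2.9,fy=2.9,interpolation=cv2.INTER_CUBIC))"
```

```text
t 22.35 slide [ 0.0025  0.0573 -0.0012] twist [-0.03 -0.08 -0.04] open 0.0121 F [-0.4  0.1 -0.3]
```

View pics/s6c.png

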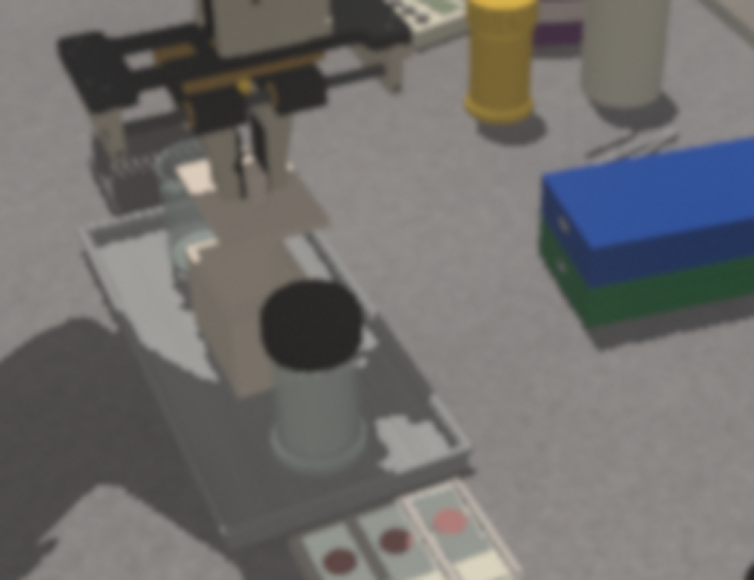

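The lid hangs level and aligned over the trough in the side view, and the jar and beaker stand upright. Next I lower it.

Call:
jog_arm(
  increments=[
    {"slide":[0.0025,0.025,-0.001],"twist":[0,0,0],"fingers":-1},
    {"slide":[0.0025,0.04,-0.001],"twist":[0,0,0],"fingers":-1},
    {"slide":[0.0025,0.05,-0.001],"twist":[0,0,0],"fingers":-1},
    {"slide":[0.0025,0.052,-0.001],"twist":[0,0,0],"fingers":-1},
    {"slide":[0.0025,0.052,-0.001],"twist":[0,0,0],"fingers":-1},
    {"slide":[0.0025,0.052,-0.001],"twist":[0,0,0],"fingers":-1},
  ],
)

```text
time: 23.0
ee_pos: [0.4522, 0.0451, 0.0883]
orientation: [-0.086, 2.18, -2.182]
force: [0.2, 0.6, -1.3]
opening: 0.0119
```

```bash
python3 -c "
from h import *
go(.4525,.0453,.083,184.6)"
```

```text
t 23.0 slide [-0.0003  0.0053 -0.0002] twist [-0.04 -0.05 -0.01] open 0.0119 F [ 0.2  0.6 -1.3]
```

Call:
jog_arm(
  increments=[
    {"slide":[0,0.003,0],"twist":[0,0,0],"fingers":-1},
    {"slide":[0,0.0055,0],"twist":[0,0,0],"fingers":-1},
    {"slide":[0,0.0055,0],"twist":[0,0,0],"fingers":-1},
    {"slide":[0,0.0055,0],"twist":[0,0,0],"fingers":-1},
  ],
)

```text
time: 23.4
ee_pos: [0.4519, 0.0449, 0.0827]
orientation: [-0.086, 2.18, -2.181]
force: [-0.8, -0.7, 3.4]
opening: 0.0117
```

Call:
jog_arm(
  increments=[
    {"slide":[0,0,0],"twist":[0,0,0],"fingers":-0.5},
    {"slide":[0,0,0],"twist":[0,0,0],"fingers":-0.4},
    {"slide":[0,0,0],"twist":[0,0,0],"fingers":-0.3},
    {"slide":[0,-0.03,0],"twist":[0,0,0],"fingers":-0.3},
    {"slide":[0,-0.07,0],"twist":[0,0,0],"fingers":-0.3},
    {"slide":[0,-0.11,0],"twist":[0,0,0],"fingers":-0.3},
    {"slide":[-0.05,-0.11,0],"twist":[0,0,0],"fingers":-0.3},
    {"slide":[-0.1,-0.11,0],"twist":[0,0,0],"fingers":-0.3},
  ],
)

```text
time: 24.2
ee_pos: [0.5531, 0.0533, 0.1962]
orientation: [-0.081, 2.18, -2.175]
force: [0.9, 1.3, -0.4]
opening: 0.0306
```

Call:
jog_arm(
  increments=[
    {"slide":[-0.05,0,-0.05],"twist":[0,0,0],"fingers":-0.3},
    {"slide":[-0.1,0,-0.1],"twist":[0,0,0],"fingers":-0.3},
    {"slide":[-0.14,0,-0.15],"twist":[0,0,0],"fingers":-0.3},
    {"slide":[-0.14,0,-0.2],"twist":[0,0,0],"fingers":-0.3},
    {"slide":[-0.14,0,-0.25],"twist":[0,0,0],"fingers":-0.3},
    {"slide":[-0.14,0,-0.3],"twist":[0,0,0],"fingers":-0.3},
    {"slide":[-0.14,0,-0.3],"twist":[0,0,0],"fingers":-0.3},
    {"slide":[-0.14,0,-0.3],"twist":[0,0,0],"fingers":-0.3},
  ],
)

```text
time: 25.0
ee_pos: [0.6662, 0.3685, 0.1898]
orientation: [-0.093, 2.178, -2.181]
force: [-0.1, -0.1, -0.1]
opening: 0.0307
```

```bash
python3 -c "
from h import *
im=save('top','t7.png');b=save('side','s7.png')
cv2.imwrite('pics/t7c.png',cv2.convertScaleAbs(cv2.resize(im[200:400,180:460,::-1],None,fx=2.8,fy=2.8,interpolation=cv2.INTER_CUBIC),alpha=1.3))
cv2.imwrite('pics/s7c.png',cv2.resize(b[160:400,160:460,::-1],None,fx=2.5,fy=2.5,interpolation=cv2.INTER_CUBIC))"
```

```text
(no output)
```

View pics/t7c.png

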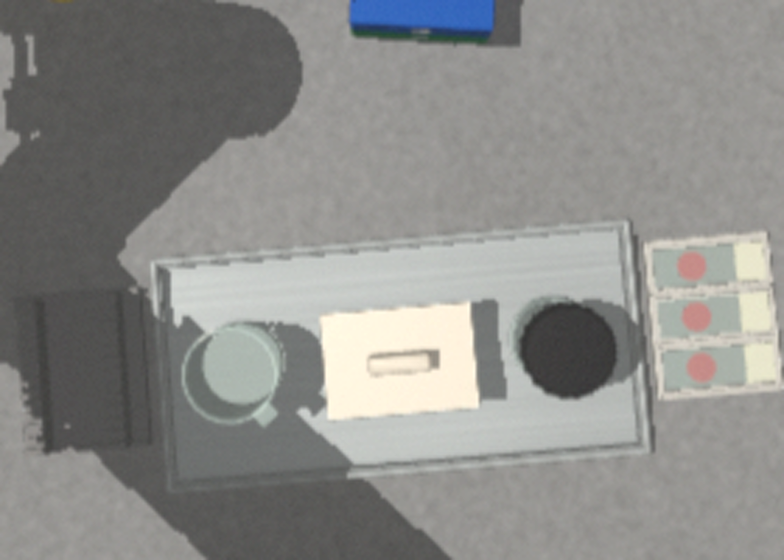

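View pics/s7c.png

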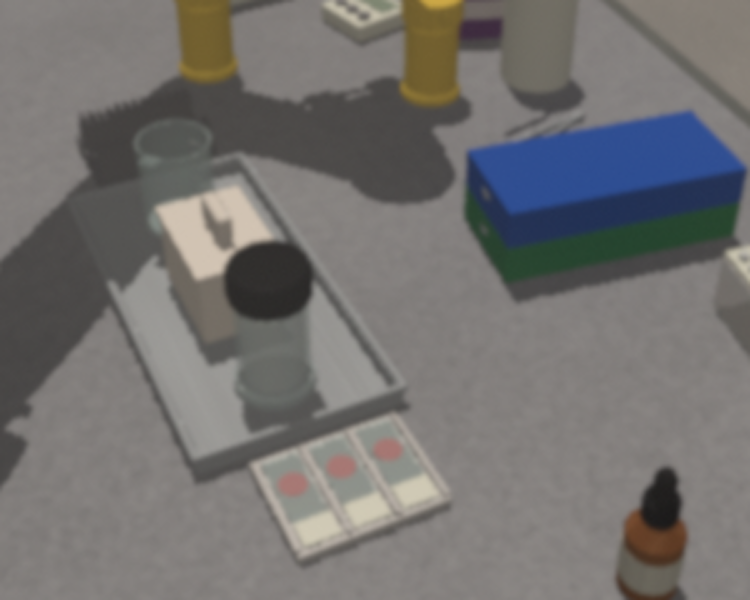

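Both views show the lid lying flat and square on the trough, crop (320,315)–(478,408) with its handle up. The jar at (569,349) and beaker at (231,374) stand upright in line, and the dropper bottle is still in place. One numeric check, then I hand in.

```bash
python3 -c "
from h import *
rect('lid',[(320,315),(470,303),(478,407),(328,418)],.069,2.8,180,200)
rect('tray',[(153,262),(629,223),(651,453),(170,490)],.018,2.8,180,200)
print(order.finish_job())"
```

```text
lid [0.4522 0.0459] long 0.097 -85.87 short 0.0664 4.1
tray [0.4504 0.0447] long 0.3257 -85.72 short 0.1547 4.54
the job is handed in; nothing more can be done
None
```

The staining line is set out and handed in after about 25 s of robot time. I pulled the trough clear of the slide boxes by its near wall and set it in the middle of the tray. The black-capped jar then went on the smear-holder side, the beaker on the drying-rack side, and the lid on the trough.

| Last check (camera) | Result |
|---|---|
| Lid centre | within about 2 mm of the tray centre |
| Lid angle | within 0.5° of the tray, lying flat, handle up |
| Jar to trough gap | about 28 mm |
| Beaker to trough gap | about 32 mm |
| Jar and beaker off the row line | about 2 mm or less |

In the final pictures every piece stands upright, the dropper bottle looks unmoved, and the arm is clear of everything. The gaps and row line were measured just before the lid went on. The jar and beaker were at the same pixels in the final picture, so I did not re-measure them. No check failed, and measurements of the same thing agreed within about 2 mm, except the beaker: its rim and base before pick-up differed by about 4 mm.

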